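Lock a relay into the sprung clamshell test jig

ROBOT

A 6-joint arm with a two-finger parallel gripper is mounted at the origin on the work surface. World frame = base frame: x ahead of the robot, y to its left, z up, the work surface at z = 0. Lengths are in m, angles in degrees, forces in N, time in s.
With the tool pointing down it reaches from about 0.3 to 0.75 m from the base axis. Payload 8.5 kg.
Tool frame: the origin (TCP) lies between the finger pads; the fingertips stand env.finger_overhang ahead of it and the grasp point (between the pads) lies 2 mm behind it (env.finger_overhang is the distance from the TCP to the fingertips, in m); z points along the fingers, y is the line along which they close (so a half turn about z gives the same grasp; the last joint's range is limited). The gripper opens to 85 mm and grips with 20 to 120 N. Pads are 22 mm wide; open, the fingers measure 114 mm over their backs; the gripper's body (76 mm by 85 mm) begins 54 mm behind the grasp point. The pads swing forward as they close: fully open they stand 13 mm farther back than shut.
Start: joints at [-89.399, 21.807, 74.336, -0, 83.858, -12.336], TCP at [0.123, -0.536, 0.248] pointing down, gripper open.
Joint ranges: [-178.18, 178.18], [-50.72, 133.34], [12.68, 142.11], [-81.47, 261.47], [9.98, 163.14], [-165.26, 165.26]. Speed limits (degrees/s): [136.94, 136.94, 180, 180, 180, 180].

INTERFACE

Orientations are given as a 3x3 rotation matrix whose columns are the frame's x, y, z axes.
In Python, from rig import env gives the robot as it stands. The module is installed in compiled form; this text tells all that it offers.
- The arm moves only by the tool jog_arm, never from a script. Its arguments are lists of equal length, an entry for each row: "hand": the finger opening in m, from 0 to 0.0854; "travel": the shift along the world's x, y, z in m, a list of three; "yaw": the turn about the world's z in rad. A call has exactly 5 rows; each row shifts and turns the commanded pose from where the row before left it; what a row does not reach is not made up. A row lasts 1/8 s, in which the tool goes at most 62.5 mm and 10.7 degrees, less where a joint would pass 70% of its speed; a pose out of reach is approached as far as the arm can. A call is refused whole if a number of a shift passes 0.0625 or a number of a turn 0.188, either way. A call with a gripper value outside its range is refused whole. The fingers move at their own pace and stop on an object; "grip_force" is the grip in N (left out, the last holds). Time passes only in rows, so rows that do not move let the fingers close, or fill a call up. It gives the time, the measured TCP pose, the force, the opening and the grip force at its end, in the units of the state.
- env.observe(): the state, without advancing time (a new reading comes with each control period).
- env.get_image(name): name is "scene" or "top" or "wrist"; returns the picture (400x640x3 uint8, red, green, blue); there is no depth.
- env.calibration(name): a dict with "fx", "fy", "cx", "cy" (pixels), "position" and "rotation" of the camera in the world; the wrist camera has in their place "hand_eye" (4x4, takes a point from camera to tool coordinates, whose origin is the TCP and whose axes are the flange's). Camera axes: x right, y down, z forward; pixel columns grow to the right and rows downward; lengths in m; the calibration is good to about 2 mm. A picture is of the moment at which its call begins: read the wrist's pose just before it. calibration takes no time and is no camera call.
- env.close_job(): hands the job in; it is judged then, once.
The state is a dict: "time_s": time; "q": joint angles; "qvel": joint speeds; "joint_efforts": joint torques, N m; "position": TCP position; "tool_rot": TCP orientation; "ft_force": force on the tool from outside, world axes, zero at the start; "wrist_torque": the same for the moment, N m; "grip_width": finger opening in m; "gripper_force": force on a finger pad.
Only numpy, scipy, OpenCV 4.12 (cv2) and the standard library are available. Lean on these libraries where they do the work, as an engineer would, in place of code of your own. Each camera call takes 0.05 s, during which the arm holds its last target. There are 200 camera calls.

TASK

Plug the orange relay from the rack into the black socket of the open white test jig, swing the jig's lid closed over it, and push the red-knobbed locking pin down through the lid's blue lug into the hole below until its collar is down on the lug. The socket is on springs and lifts the lid a little, so keep pushing on the pin so that the jig stays fully shut, and finish like that: still holding the pin down, not letting go. Leave the other two relays and everything else on the bench where they are.

Things in the scene. Friction and masses are not known exactly. Their poses are not given: they have to be found in the camera images.
- relay_mid (a point): The ORANGE relay: upright block 28 (x) x 22 (y) x 44 mm (z), 50 g, with a black plug foot under it, 20 (x) x 14 (y) x 10 mm deep, its tip 3 mm smaller. The point is the centre of the 44 mm block, 22 mm above the shoulder where the foot begins. Grip it across its 22 mm sides (y): its neighbours in the rack stand along x. Either way round fits the socket.
- rack: White relay rack, 190 (x) x 50 (y) x 18 mm, fixed; origin under its centre. Three holes 60 mm apart along x hold the relays (axes as the rack's) by their feet, 10 mm deep, shoulders on its top; which relay is in which hole varies.
- relay_blue_mid (a point): Bystander: blue relay, same shape, in the same rack; centre of its block. Leave alone.
- relay_grey_mid (a point): Bystander: grey relay, same shape, in the same rack; centre of its block. Leave alone.
- jig: The white clamshell test jig, fixed to the bench; origin on the bench under the socket's centre, z up, lid hinge on its +y side, pin lug on its -y side. Its lower half is a tray 110 mm wide (x), from y = -50 to y = +65, rim 30 mm above the bench. The lug, 60 mm wide (x), 30 mm high, reaches from y = -50 to y = -95.
- nest_mouth (a point): Centre of the mouth of the rectangular socket hole, on the top face of the black socket block (52 x 44 mm) in the tray, 28 mm above the bench (2 mm below the rim), axes as the jig's. The hole is 23 (x) x 17 (y) mm, 12 mm deep, with a 2 mm chamfer. With the relay fully in, its shoulder rests on this face, so point relay_mid is 22 mm above this point.
- nest (a joint): How far the socket block is pushed down on its springs, m: 0 free, 0.003 when the lid is fully shut over a plugged-in relay (about 10 N to start, 16 N at 0.003).
- lid (a joint): Lid angle, rad: 0 shut, positive open; starts at 1.7 to 2.0, leaning back past upright over +y. A stiff friction hinge keeps it where it is left (2 to 3 N at the lug moves it). Closed onto the plugged-in relay it rests at about 0.05 (lug about 7 mm high); only about 8 N down on the lug takes it to 0, and it springs back when the push ends.
- lid_hinge (a point): Middle of the lid's hinge axis, which runs along the jig's x, 65 mm to the jig's +y and 30 mm above the bench; axes turn with the lid (they equal the jig's at 0).
- lid_hole (a point): Centre of the 13 mm hole on the outer face (top when shut) of the lid's blue lug, 143 mm from the hinge axis along the lid's -y, 12 mm out along its z. Lug 60 mm wide (x), 12 thick; it reaches 17 mm beyond the hole to the free edge and 28 mm inwards to the lid's front wall, which rises 38 mm above the lug (lid 50 mm thick, clear top). Push on this face to swing the lid.
- bore (a point): Centre of the mouth of the 11 mm vertical hole in the lower lug, on its top face, 30 mm above the bench, 78 mm to the jig's -y; 28 mm deep. With the lid shut the lid's hole is exactly above it.
- pin: The locking pin, 60 g, standing upright; origin at its foot, z up along it. From the foot: steel shaft 8 mm in diameter, 34 mm long with a tapered tip; steel collar 20 mm in diameter, 4 mm thick; red round knob 16 mm in diameter, 34 mm tall (72 mm in all). It starts in a grey stand, 50 x 50 x 38 mm, collar resting on its top.
- pin_knob (a point): Centre of the pin's red knob, 55 mm above the foot; grip here, in the jig with the fingers on either side along the jig's x (the lid's wall is on +y).
- pin_collar (a point): Underside of the pin's collar, on its axis, 34 mm above the foot. With the pin home and the jig shut it lies 42 mm above the bench, 12 mm above point bore.
- jar: Bystander: small clear jar with red cap, 56 mm wide, 75 mm tall.
- screwdriver: Bystander: screwdriver lying on the bench.
- spool: Bystander: solder spool with blue flanges, 52 mm wide, 31 mm tall.
- calipers: Bystander: digital calipers lying on the bench.

How it is judged (in metres and radians):
On the way, in this order (a step that is already met when the one before it is completed fails the run):
1. the orange relay is plugged fully into the socket (horizontal distance between relay_mid and nest_mouth below 0.004 m and z of relay_mid in the frame of nest_mouth below 0.0245 m and angle between the z axis of relay_mid and the z axis of nest_mouth, either way round below 0.08 rad), for 0.2 s.
2. the lid is swung down onto the plugged-in relay (all of step 1 and value of joint lid below 0.12 rad), for 0.2 s.
3. the pin is through the lid's lug and in the hole of the lower lug (horizontal distance between pin_collar and bore below 0.004 m and angle between the z axis of pin_collar and the z axis of bore, either way round below 0.12 rad and z of pin in the frame of bore below -0.005 m and value of joint lid below 0.12 rad), for 0.1 s.
At the end, for the whole second after the job is handed in: Relay in the socket (4 mm sideways, 2.5 mm of fully down); lid shut within 0.018 rad, socket pressed down over 1.8 mm; pin in both lugs (4 mm off axis, collar within 3 mm of home), fingers on it, pressing over 3 N on the jig, all through the last second (all of step 1 and value of joint lid below 0.018 rad and value of joint nest above 0.0018 m and horizontal distance between pin_collar and bore below 0.004 m and angle between the z axis of pin_collar and the z axis of bore, either way round below 0.12 rad and z of pin_collar in the frame of bore below 0.015 m and contact force between pin and jig above 3 N and contact force between the fingers and pin above 2 N); the arm keeps its last pose, push and grip.
It fails at once if one of the other relays disturbed (moved over 15 mm) (distance of any of relay_blue_mid, relay_grey_mid from where it was at the start of the episode above 0.015 m).
It fails at once if the jar, screwdriver, spool or calipers disturbed (moved over 30 mm) (distance of any of jar, screwdriver, spool, calipers from where it was at the start of the episode above 0.03 m).
It also fails if it takes over 64 s, if anything falls off the work surface, if the arm or the gripper's body presses on something with over 40 N, if the wrist force passes 120 N, or if a joint passes its speed limit or range.

## Working session

There is one attempt and no reset: what is moved stays moved. The work goes in short steps, Python scripts to look and compute and a tool call to move; the robot and the scene stay as the last step left them, time stands still between calls to the robot, and variables do not carry over. Pictures are saved under pics/ and viewed, at most 10 in all, crops included, and the job is handed in when it is done.

Besides the shell and the picture viewer there is one more tool, called after "Request:" as name(argument=value, ...) on one line, values as JSON. jog_arm: Moves the arm, as the interface text tells. Its arguments: {"type":"object","properties":{"hand":{"type":"array"},"travel":{"type":"array"},"yaw":{"type":"array"},"grip_force":{"type":"number"}},"required":["hand","travel","yaw"]}

```bash
mkdir -p pics; cat > h.py <<'E'
import numpy as np, cv2
from rig import env
def cam(n,st=None):
    c=env.calibration(n)
    K=np.array([[c['fx'],0,c['cx']],[0,c['fy'],c['cy']],[0,0,1]])
    if 'hand_eye' in c:
        st=st or env.observe(); T=np.eye(4);T[:3,:3]=st['tool_rot'];T[:3,3]=st['position']
        T=T@np.array(c['hand_eye']); return K,T[:3,:3],T[:3,3]
    return K,np.array(c['rotation']),np.array(c['position'])
def ray(C,uv):
    K,R,p=C; d=R@np.linalg.solve(K,[uv[0],uv[1],1.]); return p,d
def onz(C,uv,z):
    p,d=ray(C,uv); return p+d*(z-p[2])/d[2]
def proj(C,P):
    K,R,p=C; q=K@(R.T@(np.array(P)-p)); return q[:2]/q[2]
def tri(*cs):
    A=np.zeros((3,3));b=np.zeros(3)
    for C,uv in cs:
        p,d=ray(C,uv);d=d/np.linalg.norm(d);M=np.eye(3)-np.outer(d,d);A+=M;b+=M@p
    return np.linalg.solve(A,b)
def snap(n,name):
    C=cam(n) ; im=env.get_image(n); cv2.imwrite(f'pics/{name}.png',im[:,:,::-1]); return C,im
def blobs(im,lo,hi,amin=40):
    m=cv2.inRange(cv2.cvtColor(im,cv2.COLOR_RGB2HSV),np.array(lo),np.array(hi))
    n,l,s,c=cv2.connectedComponentsWithStats(m)
    return m,[(s[i,4],s[i,:4].tolist(),c[i].round(1).tolist()) for i in range(1,n) if s[i,4]>=amin]
E
python3 - <<'E'
from h import *
for n in ('top','scene'):
    C,im=snap(n,n+'0'); print(n,C[2].round(3),C[1].round(3).tolist(),C[0][0,0])
    for k,lo,hi in (('or',(8,150,120),(20,255,255)),('red',(0,150,80),(5,255,255)),('blue',(95,120,60),(125,255,255))):
        print(k,blobs(im,lo,hi)[1])
print(env.finger_overhang, env.calibration('wrist')['hand_eye'])
E
```

```text
top [0.403 0.03  1.225] [[0.001, -0.993, 0.117], [-1.0, -0.004, -0.027], [0.028, -0.117, -0.993]] 431.6459146396192
or [(np.int32(50), [419, 190, 8, 10], [421.9, 194.7])]
red [(np.int32(222), [327, 85, 16, 14], [334.6, 91.6]), (np.int32(287), [230, 102, 25, 32], [242.2, 116.9]), (np.int32(253), [368, 119, 18, 18], [376.2, 127.2])]
blue [(np.int32(215), [284, 63, 18, 15], [292.0, 70.6]), (np.int32(282), [248, 183, 17, 25], [255.8, 195.2]), (np.int32(89), [416, 234, 11, 10], [420.8, 238.6]), (np.int32(298), [450, 256, 22, 18], [460.8, 264.3])]
scene [1.12  0.921 1.001] [[-0.83, 0.365, -0.422], [0.558, 0.538, -0.632], [-0.003, -0.76, -0.65]] 514.3782388115878
or [(np.int32(213), [548, 0, 24, 24], [562.3, 8.4]), (np.int32(74), [239, 150, 10, 13], [244.9, 156.2])]
red [(np.int32(185), [199, 186, 17, 14], [206.8, 192.8]), (np.int32(246), [178, 230, 21, 19], [188.4, 239.3]), (np.int32(47), [382, 255, 6, 12], [384.4, 260.2]), (np.int32(354), [243, 298, 42, 10], [262.6, 302.1])]
blue [(np.int32(4471), [377, 0, 66, 89], [409.1, 37.2]), (np.int32(1857), [583, 84, 57, 78], [609.8, 121.5]), (np.int32(594), [613, 108, 27, 56], [630.2, 139.9]), (np.int32(70), [271, 122, 13, 7], [276.8, 124.7]), (np.int32(64), [274, 139, 8, 12], [277.9, 144.7]), (np.int32(100), [327, 193, 16, 14], [334.5, 200.5]), (np.int32(206), [179, 262, 19, 16], [187.2, 269.1])]
0.017 [[-4.94738735e-04 -9.65140311e-01 -2.61732564e-01  6.58669756e-02]
 [ 9.99999876e-01 -4.61879530e-04 -1.87061632e-04 -8.88503659e-04]
 [ 5.96518080e-05 -2.61732624e-01  9.65140420e-01 -1.25780969e-01]
 [ 0.00000000e+00  0.00000000e+00  0.00000000e+00  1.00000000e+00]]
```

View pics/top0.png

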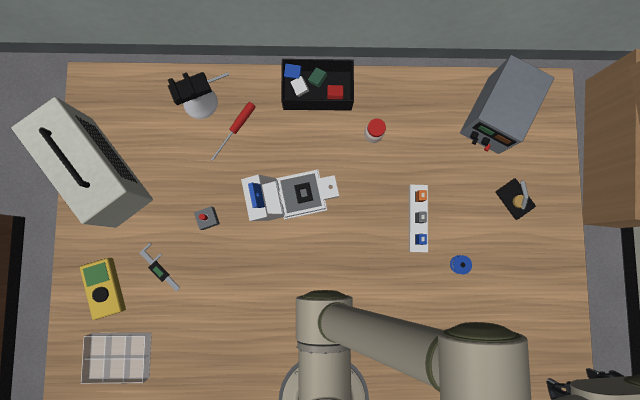

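View pics/scene0.png

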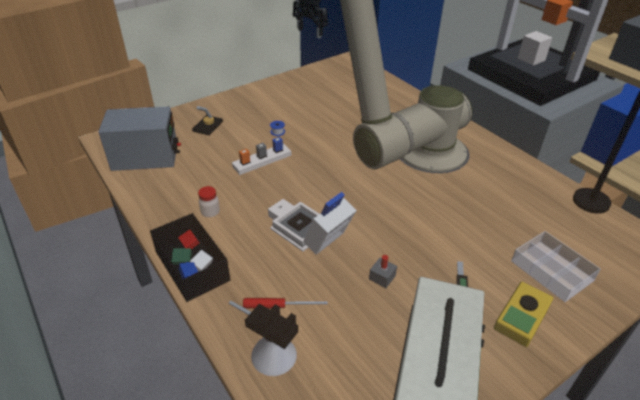

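The top view shows the rack at about (419,218) with orange at its upper end (421,195). The open jig is around (305,193): socket (304,193), lower lug hole (331,187), blue lid lug (256,195). The pin stand is at (206,217). The scene view agrees with this.

```bash
python3 - <<'E'
from h import *
C=cam('top'); S=cam('scene')
t=cv2.imread('pics/top0.png')[:,:,::-1]
print('relay tri',tri((C,(421.9,194.7)),(S,(244.9,156.2))).round(3), onz(C,(421.9,194.7),.055).round(3))
m,b=blobs(t,(0,100,60),(8,255,255),10); print([x for x in b if 180<x[2][0]<225]); 
k=[x for x in b if 190<x[2][0]<220][0][2]
print('knob',tri((C,k),(S,(384.4,260.2))).round(3), onz(C,k,.075).round(3))
for n,uv,z in (('sock',(304,193),.028),('bore',(331,187),.03)): print(n,onz(C,uv,z).round(3))
# rack white outline
g=cv2.inRange(t,np.array((190,190,190)),np.array((255,255,255)))
for r,nm,z in (((405,175,435,260),'rack',.018),):
    q=np.zeros_like(g);q[r[1]:r[3],r[0]:r[2]]=g[r[1]:r[3],r[0]:r[2]]
    pts=np.argwhere(q)[:,::-1]; P=np.array([onz(C,p,z)[:2] for p in pts],np.float32)
    print(nm,cv2.minAreaRect(P))
cv2.imwrite('pics/crop0.png',cv2.resize(t[150:250,190:350,::-1],None,fx=5,fy=5,interpolation=cv2.INTER_CUBIC))
E
```

```text
relay tri [ 0.555 -0.271  0.041] [ 0.556 -0.27   0.055]
[(np.int32(42), [199, 214, 9, 6], [202.6, 216.7])]
knob [0.492 0.325 0.064] [0.492 0.322 0.075]
sock [0.563 0.055 0.028]
bore [ 0.58  -0.021  0.03 ]
rack ((0.49524566531181335, -0.2677040994167328), (0.047884728759527206, 0.18753638863563538), 88.71868896484375)
```

View pics/crop0.png

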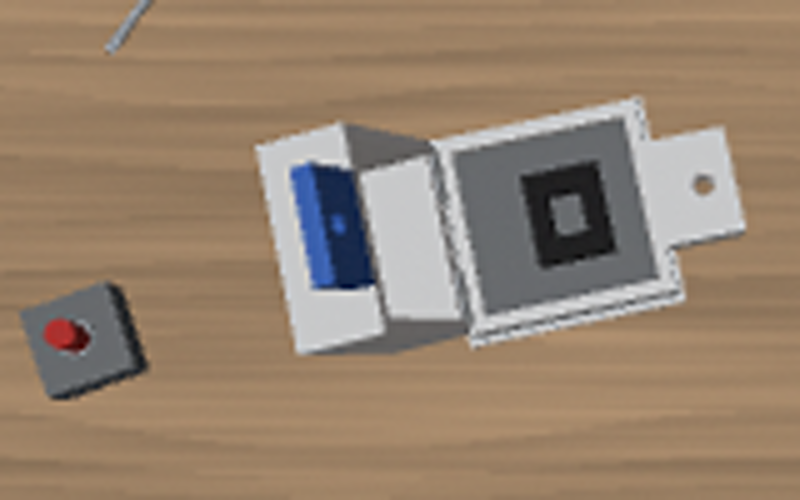

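Jig yaw is roughly 12.6°. The relay is at (0.555,-0.270) and the pin at (0.492,0.323). All of these are within reach and match the given sizes.

Request:
jog_arm(hand=[0.08,0.08,0.08,0.08,0.08], travel=[[0.05,0.03,0],[0.05,0.03,0],[0.05,0.03,0],[0.05,0.03,0],[0.05,0.03,0]], yaw=[0,0,0,0,0])

```text
time_s: 0.72
position: [0.3745, -0.3848, 0.2481]
tool_rot: [[0.975, 0.224, -0.0], [0.224, -0.975, 0.0], [-0.0, -0.0, -1.0]]
ft_force: [-0.0, -1.1, 0.3]
grip_width: 0.0803
gripper_force: 0.0
```

```bash
python3 -c "
from h import *
o=env.observe();print(o['time_s'],o['position'],np.array(o['tool_rot']).round(3).tolist(),o['q'])"
```

```text
0.725 [ 0.37452708 -0.38476571  0.24810915] [[0.975, 0.224, -0.0], [0.224, -0.975, 0.0], [-0.0, -0.0, -1.0]] [-5.84117333e+01  2.05144584e+01  7.64080635e+01 -2.33110619e-03
  8.31045288e+01  1.86608160e+01]
```

Request:
jog_arm(hand=[0.05,0.05,0.05,0.05,0.05], travel=[[0.045,0.029,-0.017],[0.045,0.029,-0.017],[0.045,0.029,-0.017],[0.045,0.028,-0.017],[0,0,0]], yaw=[-0.06,-0.06,-0.06,-0.06,-0.01])

```text
time_s: 1.35
position: [0.5547, -0.2684, 0.1781]
tool_rot: [[1.0, -0.021, -0.003], [-0.021, -1.0, 0.002], [-0.003, -0.002, -1.0]]
ft_force: [-0.6, 0.8, 0.4]
grip_width: 0.0499
gripper_force: 0.0
```

```bash
python3 - <<'E'
from h import *
C,im=snap('wrist','w1'); print(env.observe()['position'])
m,b=blobs(im,(5,120,60),(22,255,255),300); print(b)
for a,bb,c in b: print(onz(C,c,.062).round(4))
m2=max(b)[0]
E
```

```text
[ 0.55369282 -0.26981661  0.17909919]
[(np.int32(745), [308, 181, 24, 38], [319.6, 199.1]), (np.int32(1349), [587, 181, 50, 39], [610.1, 197.8])]
[ 0.5571 -0.2679  0.062 ]
[ 0.5531 -0.5136  0.062 ]
```

View pics/w1.png

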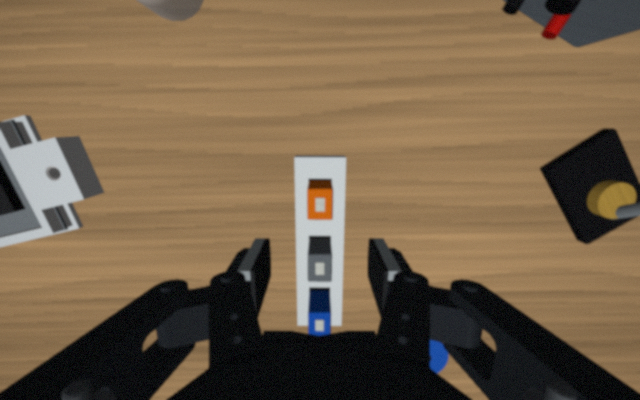

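The wrist view shows the orange relay's bright top at rows 188–219, columns 308–332. It stands on the rack with the rack's long axis vertical in the image, so the yaw is right.

```bash
python3 - <<'E'
from h import *
im=cv2.imread('pics/w1.png')[:,:,::-1]; C=cam('wrist')
m,b=blobs(im,(5,120,150),(22,255,255),200); print(b)
x,y,w,h=[v for v in b if v[2][0]<400][0][1]
print(onz(C,(x+w/2-.5,y+h/2-.5),.062).round(4)); 
for p in ((x,y),(x+w,y+h)): print(onz(C,p,.062).round(4))
# rack edges at top z .018
g=cv2.inRange(im,np.array((175,)*3),np.array((255,)*3)); q=np.zeros_like(g);q[150:330,285:355]=g[150:330,285:355]
P=np.array([onz(C,p,.018)[:2] for p in np.argwhere(q)[:,::-1]],np.float32); print(cv2.minAreaRect(P)); print(env.observe()['position'])
E
```

```text
[(np.int32(649), [599, 184, 35, 33], [614.1, 199.1]), (np.int32(577), [308, 189, 24, 30], [319.5, 203.3])]
[ 0.5519 -0.2694  0.062 ]
[ 0.5649 -0.2599  0.062 ]
[ 0.5377 -0.2799  0.062 ]
((0.488740473985672, -0.26789698004722595), (0.04938909038901329, 0.19365493953227997), 88.51809692382812)
[ 0.55369282 -0.26981661  0.17909919]
```

Request:
jog_arm(hand=[0.05,0.05,0.05,0.05,0.05], travel=[[-0.002,0.0005,-0.04],[0,0,-0.04],[0,0,-0.03],[0,0,-0.021],[0,0,0]], yaw=[0,0,0,0,0])

```text
time_s: 2.02
position: [0.5499, -0.2711, 0.0485]
tool_rot: [[1.0, -0.025, -0.002], [-0.025, -1.0, 0.001], [-0.002, -0.001, -1.0]]
ft_force: [-0.2, 0.3, 0.1]
grip_width: 0.05
gripper_force: 0.0
```

Request:
jog_arm(hand=[0.015,0.015,0.015,0.015,0.015], travel=[[0,0,0],[0,0,0],[0,0,0],[0,0,0],[0,0,0]], yaw=[0,0,0,0,0], grip_force=40)

```text
time_s: 2.65
position: [0.5513, -0.2702, 0.0504]
tool_rot: [[1.0, -0.024, 0.001], [-0.024, -1.0, -0.0], [0.001, 0.0, -1.0]]
ft_force: [-0.8, 4.8, 6.8]
grip_width: 0.0217
gripper_force: 39.5
```

Gripped at width 21.7 mm. Next I lift it and carry it to just above the socket.

Request:
jog_arm(hand=[0.015,0.015,0.015,0.015,0.015], travel=[[0,0,0.02],[0,0,0.04],[0,0,0.04],[0.002,0.05,0.02],[0.002,0.055,0]], yaw=[0,0,0,0.04,0.04])

```text
time_s: 3.28
position: [0.5557, -0.1655, 0.1714]
tool_rot: [[0.998, 0.055, 0.004], [0.055, -0.998, -0.003], [0.004, 0.003, -1.0]]
ft_force: [0.2, 1.0, -0.2]
grip_width: 0.0215
gripper_force: 39.8
```

Request:
jog_arm(hand=[0.015,0.015,0.015,0.015,0.015], travel=[[0.002,0.055,0],[0.002,0.055,0],[0.002,0.055,0],[0.002,0.04,0],[0,0.015,0]], yaw=[0.04,0.04,0.04,0.04,0])

```text
time_s: 3.9
position: [0.5632, 0.0561, 0.1697]
tool_rot: [[0.976, 0.216, 0.001], [0.216, -0.976, -0.001], [0.001, 0.001, -1.0]]
ft_force: [-0.2, -1.2, -0.7]
grip_width: 0.0213
gripper_force: 39.8
```

Request:
jog_arm(hand=[0.015,0.015,0.015,0.015,0.015], travel=[[0,0,0],[0,0,0],[0,0,0],[0,0,0],[0,0,0]], yaw=[0,0,0,0,0])

```text
time_s: 4.53
position: [0.5632, 0.0541, 0.1693]
tool_rot: [[0.977, 0.214, 0.0], [0.214, -0.977, -0.0], [0.0, 0.0, -1.0]]
ft_force: [-0.2, -0.0, -1.2]
grip_width: 0.0215
gripper_force: 39.8
```

```bash
python3 - <<'E'
from h import *
C,im=snap('wrist','w2'); o=env.observe();print(o['position'],o['tool_rot'])
E
```

```text
[0.56315396 0.05424575 0.16932158] [[ 9.76883905e-01  2.13770518e-01 -3.43762703e-05]
 [ 2.13770517e-01 -9.76883906e-01 -1.59667581e-05]
 [-3.69948473e-05  8.24903597e-06 -9.99999999e-01]]
```

View pics/w2.png

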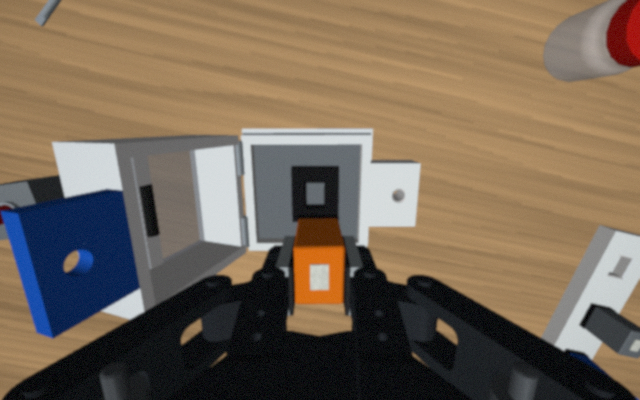

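The wrist view shows the socket block at about (315,192), the bore at (398,196), and the relay held straight with its top face at about (319,277). The blue lug hole is at (77,261).

```bash
python3 - <<'E'
from h import *
im=cv2.imread('pics/w2.png')[:,:,::-1]; C=cam('wrist'); g=cv2.cvtColor(im,cv2.COLOR_RGB2GRAY)
# bore: darker in white lug
m=(g[170:220,380:416]<150).astype(np.uint8); n,l,s,c=cv2.connectedComponentsWithStats(m)
i=1+np.argmax(s[1:,4]); uvb=c[i]+[380,170]; print('bore',s[i],uvb, onz(C,uvb,.03).round(4))
# black block
m=(g[155:235,280:350]<60).astype(np.uint8); print('row profile',g[160:232:3,300].tolist(),'col',g[180,284:350:2].tolist())
print('inner row',g[165:225:2,315].tolist())
print('inner colrow192',g[192,296:338].tolist())
# tray interior grey rectangle edges at row 160
print('r150',[ (x,int(g[150,x])) for x in range(236,262,2)],[ (x,int(g[150,x])) for x in range(352,382,2)])
print('c270',[ (y,int(g[y,270])) for y in range(122,156,2)],[ (y,int(g[y,270])) for y in range(232,258,2)])
m,b=blobs(im,(5,120,150),(22,255,255),200); print(b)
E
```

```text
bore [13 21 10 10 85] [397.62352941 195.62352941] [ 0.5786 -0.0162  0.03  ]
row profile [108, 107, 53, 17, 22, 21, 26, 18, 17, 27, 23, 27, 26, 28, 28, 24, 19, 21, 16, 25, 52, 51, 52, 52] col [105, 106, 105, 96, 45, 24, 26, 24, 25, 24, 18, 26, 21, 23, 14, 26, 25, 23, 25, 21, 14, 26, 22, 29, 21, 23, 21, 57, 102, 109, 107, 108, 106]
inner row [85, 33, 24, 23, 26, 17, 24, 23, 37, 85, 108, 105, 106, 108, 104, 104, 108, 107, 106, 87, 36, 13, 24, 27, 20, 7, 29, 44, 48, 48]
inner colrow192 [22, 26, 25, 18, 29, 23, 25, 13, 20, 43, 71, 92, 103, 104, 105, 107, 104, 105, 106, 103, 108, 105, 110, 106, 107, 104, 103, 86, 62, 39, 29, 25, 22, 22, 24, 13, 22, 24, 26, 24, 24, 37]
r150 [(236, 143), (238, 135), (240, 102), (242, 135), (244, 210), (246, 217), (248, 216), (250, 177), (252, 99), (254, 99), (256, 107), (258, 108), (260, 105)] [(352, 108), (354, 110), (356, 108), (358, 107), (360, 135), (362, 191), (364, 217), (366, 218), (368, 218), (370, 214), (372, 174), (374, 144), (376, 141), (378, 143), (380, 141)]
c270 [(122, 149), (124, 147), (126, 147), (128, 179), (130, 213), (132, 187), (134, 151), (136, 207), (138, 219), (140, 218), (142, 218), (144, 174), (146, 112), (148, 110), (150, 105), (152, 106), (154, 110)] [(232, 108), (234, 108), (236, 108), (238, 93), (240, 86), (242, 131), (244, 207), (246, 206), (248, 143), (250, 54), (252, 20), (254, 23), (256, 18)]
[(np.int32(2350), [294, 246, 50, 60], [318.4, 275.0])]
```

```bash
python3 - <<'E'
from h import *
im=cv2.imread('pics/w2.png')[:,:,::-1]; C=cam('wrist'); g=cv2.cvtColor(im,cv2.COLOR_RGB2GRAY).astype(float)
o=env.observe();R=np.array(o['tool_rot']);p=np.array(o['position'])
T=lambda P:(R.T@(np.array(P)-p)).round(4)
print('cam centre',T(C[2]),C[0][0,0],C[0][0,2])
print('bore tool',T(onz(C,(397.6,195.6),.03)))
for n,uv,z in (('blk bottom mid',(315,218.5),.028),('blk L',(291.8,180),.028),('blk R',(338,180),.028),('blk top',(315,165.5),.028),('hole bottom',(314.5,193),.016),('hole far edge',(315,203.5),.028),('holeL',(305.3,192),.016),('holeR',(323.8,192),.016),('hole top',(315,182.7),.016)): print(n,T(onz(C,uv,z)))
# yaw: edges of tray interior, subpixel, at z=.03
def edge(line,lvl): 
    k=np.where(np.diff((line>lvl).astype(int))!=0)[0]; return [round(float(i+(lvl-line[i])/(line[i+1]-line[i])),1) for i in k]
for y in (140,150,155,230,238): print(y,'R outer',[x+352 for x in edge(g[y,352:380],180)])
for x in (260,270,280,340,350): print(x,'top',[y+124 for y in edge(g[124:150,x],165)])
# relay top face in tool frame; top z = unknown ~ p.z+.013
m,b=blobs(im,(5,120,150),(22,255,255),200); x,y,w,h=b[0][1]
for dz in (.008,.012,.016): print(dz,'face',T(onz(C,(x+w/2-.5,y+h-.5),p[2]+dz)),T(onz(C,(x-.5,y+h-.5),p[2]+dz)),T(onz(C,(x+w-.5,y+h-.5),p[2]+dz)))
print([ (yy,int(im[yy,308,0])) for yy in range(214,310,3)])
E
```

```text
cam centre [ 0.0659 -0.0009 -0.1258] 294.4506403643923 318.83424949737656
bore tool [1.000e-04 7.210e-02 1.393e-01]
blk bottom mid [-0.0229 -0.0046  0.1413]
blk L [ 0.0144 -0.0258  0.1413]
blk R [0.0144 0.0167 0.1413]
blk top [ 0.0278 -0.0044  0.1413]
hole bottom [-0.0008 -0.0052  0.1533]
hole far edge [-0.0081 -0.0045  0.1413]
holeL [ 0.0002 -0.0141  0.1533]
holeR [0.0002 0.0039 0.1533]
hole top [ 0.0095 -0.0046  0.1533]
140 R outer [372.2]
150 R outer [361.6, 371.8]
155 R outer [361.5, 371.5]
230 R outer [358.7, 368.0]
238 R outer [358.6, 367.5]
260 top [127.4, 132.8, 134.5, 144.2]
270 top [127.5, 132.7, 134.5, 144.2]
280 top [127.4, 132.3, 134.6, 144.2]
340 top [127.6, 132.4, 134.4, 143.9]
350 top [127.5, 132.5, 134.3, 143.9]
0.008 face [-0.0152 -0.0011 -0.008 ] [-0.0152 -0.0125 -0.008 ] [-0.0152  0.0104 -0.008 ]
0.012 face [-0.0125 -0.0011 -0.012 ] [-0.0125 -0.0121 -0.012 ] [-0.0125  0.01   -0.012 ]
0.016 face [-0.0097 -0.0011 -0.016 ] [-0.0097 -0.0117 -0.016 ] [-0.0097  0.0096 -0.016 ]
[(214, 23), (217, 35), (220, 78), (223, 85), (226, 85), (229, 81), (232, 86), (235, 84), (238, 86), (241, 83), (244, 89), (247, 161), (250, 213), (253, 213), (256, 214), (259, 215), (262, 215), (265, 213), (268, 214), (271, 213), (274, 213), (277, 213), (280, 213), (283, 216), (286, 212), (289, 213), (292, 216), (295, 213), (298, 213), (301, 211), (304, 181), (307, 162)]
```

The tool is aligned with the jig to about 0.2°. Socket relative to the held relay is about −4 mm along tool y and 0 along tool x. The seated TCP height should be about 0.0604.

Request:
jog_arm(hand=[0.015,0.015,0.015,0.015,0.015], travel=[[-0.001,0.004,-0.03],[0,0,-0.03],[0,0,-0.028],[0,0,0],[0,0,0]], yaw=[0,0,0,0,0])

```text
time_s: 5.2
position: [0.5627, 0.0584, 0.0824]
tool_rot: [[0.977, 0.214, 0.002], [0.214, -0.977, -0.0], [0.002, 0.001, -1.0]]
ft_force: [0.5, -0.2, 0.3]
grip_width: 0.0214
gripper_force: 39.8
```

```bash
python3 - <<'E'
from h import *
C,im=snap('wrist','w3'); o=env.observe();print(o['position'],o['ft_force'])
g=cv2.resize(im[100:300,200:440,::-1],None,fx=3,fy=3,interpolation=cv2.INTER_CUBIC); cv2.imwrite('pics/w3c.png',g)
E
```

```text
[0.56282836 0.05839518 0.08265107] [-0.18932122 -0.26731906 -0.64966163]
```

View pics/w3c.png

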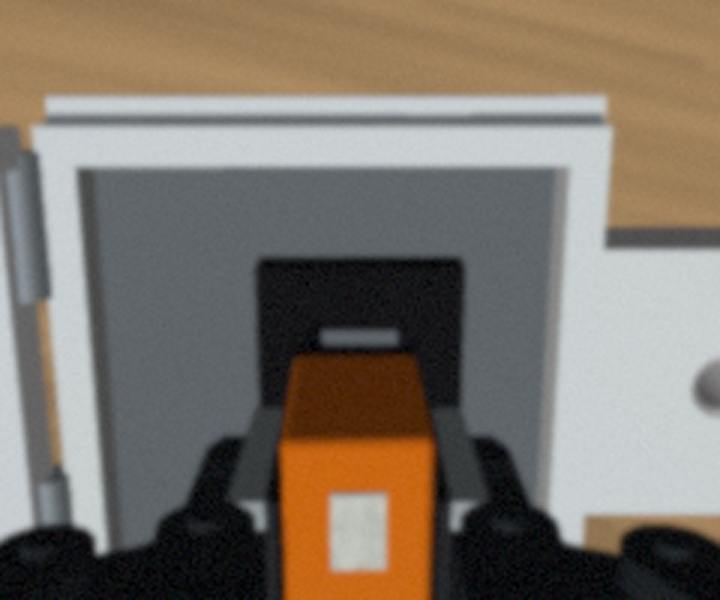

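The crop shows the socket hole at about column 360 and the relay at about 356, so it is aligned within 1 mm. I'll trim by −0.8 mm in y and insert.

Request:
jog_arm(hand=[0.015,0.015,0.015,0.015,0.015], travel=[[-0.0004,-0.0008,-0.004],[0,0,-0.004],[0,0,-0.004],[0,0,-0.004],[0,0,0]], yaw=[0,0,0,0,0])

```text
time_s: 5.88
position: [0.5616, 0.0577, 0.0649]
tool_rot: [[0.977, 0.214, -0.001], [0.214, -0.977, 0.0], [-0.001, -0.0, -1.0]]
ft_force: [0.6, -0.2, -0.8]
grip_width: 0.0216
gripper_force: 39.8
```

Request:
jog_arm(hand=[0.015,0.015,0.015,0.015,0.015], travel=[[0,0,-0.003],[0,0,-0.002],[0,0,-0.001],[0,0,0],[0,0,0]], yaw=[0,0,0,0,0])

```text
time_s: 6.5
position: [0.5618, 0.0576, 0.0602]
tool_rot: [[0.977, 0.214, 0.001], [0.214, -0.977, -0.0], [0.001, 0.0, -1.0]]
ft_force: [-2.5, 0.1, 8.5]
grip_width: 0.0212
gripper_force: 40.5
```

Contact is 8.5 N at the expected height, so the relay is seated. I'll release and rise, and get the lid angle from w2.

Request:
jog_arm(hand=[0.05,0.05,0.05,0.05,0.05], travel=[[0,0,0],[0,0,0],[0,0,0.005],[0,0,0.04],[0,0,0.04]], yaw=[0,0,0,0,0])

```text
time_s: 7.12
position: [0.5616, 0.0577, 0.1454]
tool_rot: [[0.977, 0.214, -0.001], [0.214, -0.977, 0.0], [-0.001, -0.0, -1.0]]
ft_force: [-0.5, -0.1, 0.5]
grip_width: 0.0498
gripper_force: 0.0
```

Request:
jog_arm(hand=[0.05,0.05,0.05,0.05,0.05], travel=[[0,0,0.055],[0,0,0.05],[0,0,0],[0,0,0],[0,0,0]], yaw=[0,0.187,0.187,0.187,0.187])

```text
time_s: 7.75
position: [0.5616, 0.0577, 0.2497]
tool_rot: [[0.565, 0.825, 0.0], [0.825, -0.565, -0.0], [0.0, 0.0, -1.0]]
ft_force: [0.1, 0.3, 0.2]
grip_width: 0.0499
gripper_force: 0.0
```

```bash
cat >> h.py <<'E'
PSI=np.radians(12.3); J0=np.array([.5618,.0576,0]); RJ=np.array([[np.cos(PSI),-np.sin(PSI),0],[np.sin(PSI),np.cos(PSI),0],[0,0,1]])
toj=lambda P:RJ.T@(np.array(P)-J0)
tow=lambda P:RJ@np.array(P)+J0
E
python3 - <<'E'
from h import *
im=cv2.imread('pics/w2.png')[:,:,::-1]
st=dict(position=np.array([.56315,.05425,.1693]),tool_rot=np.array([[.97688,.21377,0],[.21377,-.97688,0],[0,0,-1]]))
C=cam('wrist',st); p,d=ray(C,(77,261)); p=toj(p);d=RJ.T@d; P=p-d*p[0]/d[0]; v=P[1:]-[.065,.03]
print(P.round(4),np.hypot(*v),'theta',np.arctan2(v[1],-v[0])-np.arctan2(.012,.143))
C=cam('top')
for th in (1.7,1.8,1.9,2.0):
    h=tow([0,.065-.143*np.cos(th)+.012*np.sin(th),.03+.143*np.sin(th)+.012*np.cos(th)]); print(th,h.round(4),proj(C,h).round(1))
print('pin jig',toj([.492,.323,.06]), 'bore',tow([0,-.078,.03]))
C,im=snap('wrist','w4'); print(env.observe()['position'])
for c in (0.0,): print(blobs(im,(5,120,60),(22,255,255),200)[1])
E
```

```text
[0.     0.1183 0.1606] 0.14106788410532597 theta 1.874582454675901
1.7 [0.5415 0.1507 0.1703] [263.8 193.7]
1.8 [0.5385 0.1643 0.1665] [258.4 195.1]
1.9 [0.5357 0.1774 0.1614] [253.3 196.4]
2.0 [0.533  0.1899 0.155 ] [248.6 197.8]
pin jig [-0.01165952  0.27417742  0.06      ] bore [ 0.57841637 -0.01860955  0.03      ]
[0.56161114 0.05769377 0.24958505]
[(np.int32(667), [304, 165, 34, 38], [319.8, 183.4]), (np.int32(477), [529, 216, 52, 50], [560.0, 243.9])]
```

```bash
python3 - <<'E'
from h import *
prev=tow([0,.160,.172]); L=.150
pts=[]
for th in np.r_[1.5,1.4:0.25:-.1,.2,.15,.1,.06]:
    c=tow([0,.065-L*np.cos(th)+.012*np.sin(th)+.011,.03+L*np.sin(th)+.012*np.cos(th)+.017])
    print(round(th,2),c.round(4),(c-prev).round(4)); prev=c
E
```

```text
1.5 [0.5453 0.1332 0.1975] [ 0.0176 -0.0807  0.0255]
1.4 [0.5485 0.1185 0.1969] [ 0.0032 -0.0147 -0.0006]
1.3 [0.5517 0.1039 0.1947] [ 0.0032 -0.0146 -0.0021]
1.2 [0.5548 0.0897 0.1912] [ 0.0031 -0.0143 -0.0036]
1.1 [0.5578 0.0758 0.1861] [ 0.003  -0.0139 -0.005 ]
1.0 [0.5607 0.0625 0.1797] [ 0.0029 -0.0133 -0.0064]
0.9 [0.5635 0.0499 0.172 ] [ 0.0027 -0.0126 -0.0077]
0.8 [0.566  0.0382 0.163 ] [ 0.0026 -0.0118 -0.009 ]
0.7 [0.5684 0.0273 0.1528] [ 0.0024 -0.0108 -0.0102]
0.6 [0.5705 0.0175 0.1416] [ 0.0021 -0.0098 -0.0112]
0.5 [0.5724 0.0089 0.1294] [ 0.0019 -0.0087 -0.0122]
0.4 [0.574  0.0014 0.1165] [ 0.0016 -0.0074 -0.013 ]
0.3 [ 0.5754 -0.0047  0.1028] [ 0.0013 -0.0061 -0.0137]
0.2 [ 0.5764 -0.0095  0.0886] [ 0.001  -0.0048 -0.0142]
0.15 [ 0.5768 -0.0113  0.0813] [ 0.0004 -0.0019 -0.0073]
0.1 [ 0.5771 -0.0128  0.0739] [ 0.0003 -0.0015 -0.0074]
0.06 [ 0.5774 -0.0137  0.068 ] [ 0.0002 -0.0009 -0.0059]
```

Request:
jog_arm(hand=[0,0,0,0,0], travel=[[-0.01,0.045,0],[-0.01,0.045,0],[-0.01,0.045,0],[-0.004,0.021,0],[0,0,0]], yaw=[0.187,0.187,0.187,0.187,0.067])

```text
time_s: 8.43
position: [0.5271, 0.2153, 0.2495]
tool_rot: [[-0.209, 0.978, 0.0], [0.978, 0.209, 0.0], [0.0, 0.0, -1.0]]
ft_force: [0.4, 0.1, 0.0]
grip_width: -0.0001
gripper_force: 0.0
```

Request:
jog_arm(hand=[0,0,0,0,0], travel=[[0,0,-0.03],[0,0,-0.03],[0,0,-0.018],[0,0,0],[0,0,0]], yaw=[0,0,0,0,0])

```text
time_s: 9.05
position: [0.5281, 0.2138, 0.1723]
tool_rot: [[-0.205, 0.979, 0.002], [0.979, 0.205, 0.0], [-0.0, 0.002, -1.0]]
ft_force: [-0.6, 0.5, 0.2]
grip_width: 0.0001
gripper_force: 0.0
```

Request:
jog_arm(hand=[0,0,0,0,0], travel=[[0.0035,-0.016,0.001],[0.0035,-0.016,0.003],[0.0035,-0.016,0.006],[0.0035,-0.016,0.008],[0.0035,-0.016,0.006]], yaw=[0,0,0,0,0])

```text
time_s: 9.68
position: [0.5455, 0.1324, 0.1959]
tool_rot: [[-0.206, 0.979, 0.0], [0.979, 0.206, 0.0], [0.0, 0.0, -1.0]]
ft_force: [-0.4, 1.4, -0.6]
grip_width: 0.0
gripper_force: 0.9
```

Request:
jog_arm(hand=[0,0,0,0,0], travel=[[0.0032,-0.0147,0],[0.0032,-0.0146,-0.002],[0.003,-0.0143,-0.0036],[0.003,-0.014,-0.005],[0.003,-0.0133,-0.0064]], yaw=[0,0,0,0,0])

```text
time_s: 10.3
position: [0.5608, 0.0618, 0.1778]
tool_rot: [[-0.206, 0.978, -0.0], [0.978, 0.206, -0.0], [-0.0, -0.0, -1.0]]
ft_force: [0.2, 1.2, 0.0]
grip_width: -0.0001
gripper_force: 0.6
```

Request:
jog_arm(hand=[0,0,0,0,0], travel=[[0.0027,-0.0126,-0.0077],[0.0026,-0.0118,-0.009],[0.0024,-0.0108,-0.0102],[0.002,-0.0098,-0.0112],[0.002,-0.0087,-0.0122]], yaw=[0,0,0,0,0])

```text
time_s: 10.92
position: [0.5724, 0.0084, 0.1272]
tool_rot: [[-0.206, 0.978, -0.0], [0.978, 0.206, -0.0], [-0.0, -0.0, -1.0]]
ft_force: [0.4, -0.1, 1.7]
grip_width: -0.0002
gripper_force: 0.4
```

```bash
python3 - <<'E'
from h import *
t,it=snap('top','t5'); w,iw=snap('wrist','w5'); o=env.observe(); print(o['position'],o['ft_force'])
cv2.imwrite('pics/c5.png',np.hstack([cv2.resize(it[150:250,230:350,::-1],None,fx=4,fy=4),cv2.resize(iw[:,:,::-1],None,fx=.5,fy=.5)[:200].repeat(2,0)]))
E
```

```text
[0.57181385 0.00831324 0.12629648] [0.85509562 0.02246143 0.35300077]
```

View pics/c5.png

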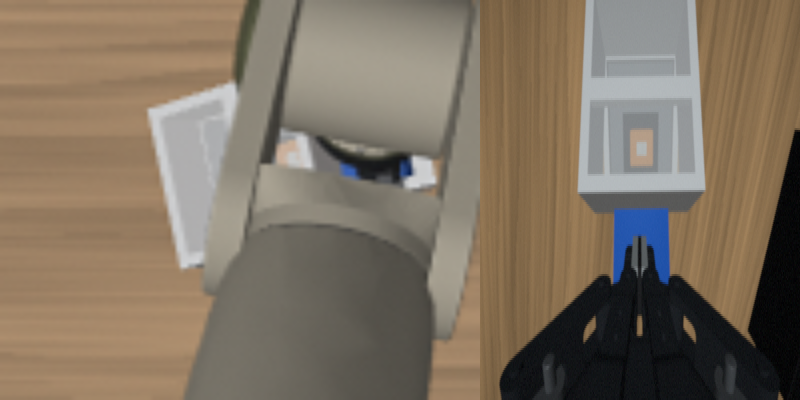

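The composite shows the lid following the fingers on the blue lug, with the relay upright under the clear top at about (640,147). I'll continue down.

Request:
jog_arm(hand=[0,0,0,0,0], travel=[[0.0016,-0.0074,-0.013],[0.0013,-0.0061,-0.0137],[0.001,-0.0048,-0.0142],[0.0004,-0.002,-0.0073],[0,0,0]], yaw=[0,0,0,0,0])

```text
time_s: 11.65
position: [0.5764, -0.0113, 0.0792]
tool_rot: [[-0.206, 0.978, -0.001], [0.978, 0.206, 0.0], [0.001, -0.001, -1.0]]
ft_force: [0.1, -0.3, 0.4]
grip_width: -0.0004
gripper_force: 0.0
```

Request:
jog_arm(hand=[0,0,0,0,0], travel=[[0,-0.001,-0.004],[0,0,-0.004],[0,0,-0.003],[0,0,-0.001],[0,0,0]], yaw=[0,0,0,0,0])

```text
time_s: 12.28
position: [0.5766, -0.0122, 0.0678]
tool_rot: [[-0.207, 0.978, -0.0], [0.978, 0.207, 0.0], [0.0, -0.0, -1.0]]
ft_force: [-1.0, 0.5, -0.0]
grip_width: 0.0001
gripper_force: 0.0
```

Request:
jog_arm(hand=[0,0,0,0,0], travel=[[0,0,-0.002],[0,0,-0.002],[0,0,-0.001],[0,0,0],[0,0,0]], yaw=[0,0,0,0,0])

```text
time_s: 12.9
position: [0.5769, -0.0125, 0.0632]
tool_rot: [[-0.206, 0.978, 0.001], [0.978, 0.206, -0.001], [-0.001, 0.001, -1.0]]
ft_force: [-0.6, -1.6, 5.4]
grip_width: -0.0
gripper_force: 2.7
```

```bash
python3 - <<'E'
from h import *
w,iw=snap('wrist','w6'); o=env.observe(); print(o['position'],o['ft_force'])
E
```

```text
[ 0.57686215 -0.01251919  0.06320457] [-0.97731606 -2.02769251  5.45434851]
```

View pics/w6.png

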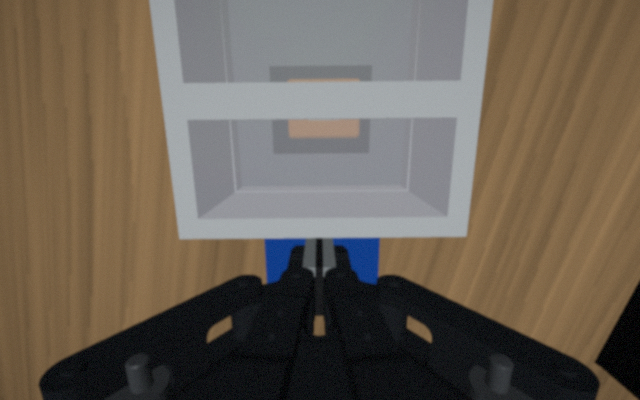

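The lid is down: blue lug pressed at 5.4 N, tip at 46 mm. Next is the pin.

Request:
jog_arm(hand=[0,0,0.02,0.05,0.05], travel=[[0,0,0.03],[0,0,0.05],[-0.012,0.048,0.05],[-0.012,0.048,0],[-0.012,0.048,0]], yaw=[0,0,0,0,0])

```text
time_s: 13.58
position: [0.5414, 0.1279, 0.1875]
tool_rot: [[-0.206, 0.979, 0.001], [0.979, 0.206, 0.0], [0.0, 0.001, -1.0]]
ft_force: [0.4, 1.3, -0.6]
grip_width: 0.0501
gripper_force: 0.0
```

Request:
jog_arm(hand=[0.05,0.05,0.05,0.05,0.05], travel=[[-0.012,0.048,0],[-0.012,0.048,-0.01],[-0.012,0.048,-0.01],[-0.013,0.047,-0.01],[0,0,0]], yaw=[0,0,0,0,0])

```text
time_s: 14.2
position: [0.4912, 0.32, 0.156]
tool_rot: [[-0.211, 0.978, -0.002], [0.978, 0.211, -0.0], [0.0, -0.002, -1.0]]
ft_force: [0.4, 0.1, 0.3]
grip_width: 0.0501
gripper_force: 0.0
```

Request:
jog_arm(hand=[0.05,0.05,0.05,0.05,0.05], travel=[[0,0,0],[0,0,0],[0,0,0],[0,0,0],[0,0,0]], yaw=[0,0,0,0,0])

```text
time_s: 14.82
position: [0.4931, 0.3172, 0.1573]
tool_rot: [[-0.206, 0.979, 0.0], [0.979, 0.206, 0.0], [0.0, 0.0, -1.0]]
ft_force: [0.6, 0.9, 0.5]
grip_width: 0.0501
gripper_force: 0.0
```

```bash
python3 - <<'E'
from h import *
C,im=snap('wrist','w7'); o=env.observe(); p=np.array(o['position']);R=np.array(o['tool_rot']);print(p)
m=cv2.inRange(cv2.cvtColor(im,cv2.COLOR_RGB2HSV),(0,120,50),(8,255,255))|cv2.inRange(cv2.cvtColor(im,cv2.COLOR_RGB2HSV),(172,120,50),(180,255,255))
n,l,s,c=cv2.connectedComponentsWithStats(m)
for i in range(1,n):
    if s[i,4]>100: print(s[i],c[i],onz(C,c[i],.076).round(4))
# knob top face: brighter red
g=im[:,:,0].astype(int); 
i=1+np.argmax([s[k,4]*(c[k][0]>200)*(c[k][0]<440) for k in range(1,n)]); x,y,w,h=s[i,:4]
print([(yy,int(g[yy,x+w//2])) for yy in range(y-2,y+h+2,2)])
E
```

```text
[0.49303649 0.31727433 0.15728762]
[308 185  22  30 509] [318.4086444  199.99410609] [0.49   0.3292 0.076 ]
[ 531  285   73   75 2076] [568.50529865 322.79527938] [0.7117 0.2696 0.076 ]
[(183, 128), (185, 115), (187, 115), (189, 118), (191, 118), (193, 142), (195, 169), (197, 172), (199, 174), (201, 173), (203, 168), (205, 174), (207, 174), (209, 171), (211, 173), (213, 165), (215, 116)]
```

View pics/w7.png

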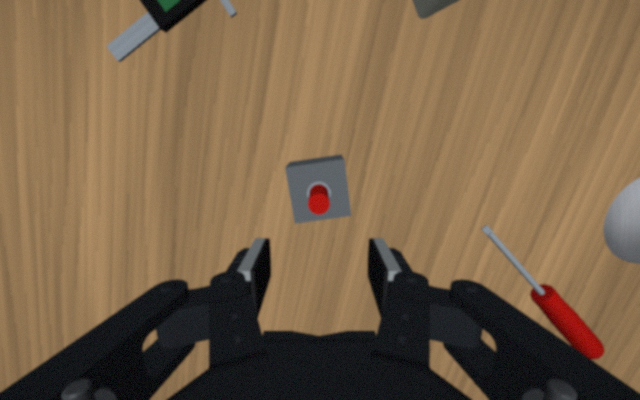

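The wrist view shows the pin's red knob top at (318.5,204) in its stand, which puts the pin at about (0.4907,0.3263), matching the top-camera estimate. I'll descend and grip.

Request:
jog_arm(hand=[0.05,0.05,0.05,0.05,0.05], travel=[[-0.0023,0.009,0],[0,0,-0.04],[0,0,-0.034],[0,0,-0.02],[0,0,0]], yaw=[0,0,0,0,0])

```text
time_s: 15.5
position: [0.4899, 0.3267, 0.0621]
tool_rot: [[-0.207, 0.978, -0.003], [0.978, 0.207, -0.001], [-0.0, -0.003, -1.0]]
ft_force: [-0.1, 0.2, 0.4]
grip_width: 0.05
gripper_force: 0.0
```

Request:
jog_arm(hand=[0.005,0.005,0.005,0.005,0.005], travel=[[0,0,0],[0,0,0],[0,0,0],[0,0,0],[0,0,0]], yaw=[0,0,0,0,0], grip_force=80)

```text
time_s: 16.12
position: [0.4911, 0.3268, 0.0646]
tool_rot: [[-0.207, 0.978, 0.002], [0.978, 0.207, 0.001], [0.001, 0.002, -1.0]]
ft_force: [-0.8, 0.8, 6.7]
grip_width: 0.0137
gripper_force: 77.9
```

Request:
jog_arm(hand=[0.005,0.005,0.005,0.005,0.005], travel=[[0,0,0],[0,0,0.01],[0,0,0.03],[0,0,0.04],[0,0,0.04]], yaw=[0,0,0,0,0])

```text
time_s: 16.75
position: [0.4905, 0.3263, 0.185]
tool_rot: [[-0.206, 0.978, 0.0], [0.978, 0.206, -0.0], [-0.0, 0.0, -1.0]]
ft_force: [0.1, 0.4, -0.2]
grip_width: 0.0134
gripper_force: 78.3
```

Request:
jog_arm(hand=[0.005,0.005,0.005,0.005,0.005], travel=[[0.011,-0.043,0],[0.011,-0.043,0],[0.011,-0.043,0],[0.011,-0.043,0],[0.011,-0.043,0]], yaw=[0,0,0,0,0])

```text
time_s: 17.38
position: [0.5458, 0.11, 0.1839]
tool_rot: [[-0.206, 0.978, 0.001], [0.978, 0.206, -0.0], [-0.0, 0.0, -1.0]]
ft_force: [1.3, -0.1, -0.9]
grip_width: 0.0137
gripper_force: 78.4
```

Request:
jog_arm(hand=[0.005,0.005,0.005,0.005,0.005], travel=[[0.011,-0.043,0],[0.011,-0.043,0],[0.011,-0.043,0],[0,0,0],[0,0,-0.02]], yaw=[0,0,0,0,0])

```text
time_s: 18.0
position: [0.5791, -0.0175, 0.1646]
tool_rot: [[-0.206, 0.979, 0.003], [0.979, 0.206, -0.0], [-0.001, 0.003, -1.0]]
ft_force: [-0.4, -0.1, -0.7]
grip_width: 0.0135
gripper_force: 78.4
```

Request:
jog_arm(hand=[0.005,0.005,0.005,0.005,0.005], travel=[[0,0,0],[0,0,0],[0,0,0],[0,0,0],[0,0,0]], yaw=[0,0,0,0,0])

```text
time_s: 18.62
position: [0.5787, -0.0175, 0.1634]
tool_rot: [[-0.207, 0.978, 0.0], [0.978, 0.207, -0.0], [-0.0, 0.0, -1.0]]
ft_force: [-0.5, 0.7, 0.2]
grip_width: 0.0135
gripper_force: 78.4
```

```bash
python3 - <<'E'
from h import *
C,im=snap('wrist','w8'); o=env.observe(); p=np.array(o['position']);print(p)
for n,P in (('lidhole',tow([0,-.0772,.0491])),('bore',tow([0,-.078,.03])),('foot',p+[0,0,-.0606]),('tcp',p)): print(n,P.round(4),proj(C,P).round(1))
cv2.imwrite('pics/w8c.png',cv2.resize(im[150:350,220:420,::-1],(600,600),interpolation=cv2.INTER_CUBIC))
E
```

```text
[ 0.57869423 -0.01758187  0.1633744 ]
lidhole [ 0.5782 -0.0178  0.0491] [318.6 204.4]
bore [ 0.5784 -0.0186  0.03  ] [318.6 199.6]
foot [ 0.5787 -0.0176  0.1028] [319.2 225.7]
tcp [ 0.5787 -0.0176  0.1634] [319.2 269.2]
```

View pics/w8c.png

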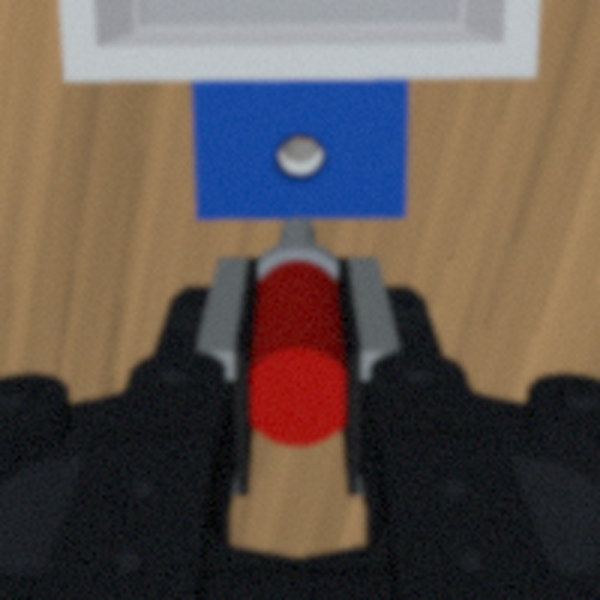

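The crop shows the lid hole at (300,157), so full-frame (320.2,202.3). The pin tip is just below it and the knob top is at about (298,396). I'll compute the offset from these.

```bash
python3 - <<'E'
from h import *
im=cv2.imread('pics/w8.png')[:,:,::-1]; C=cam('wrist'); o=env.observe(); p=np.array(o['position']);R=np.array(o['tool_rot'])
T=lambda P:(R.T@(np.array(P)-p))
h=cv2.cvtColor(im,cv2.COLOR_RGB2HSV)
sub=(im[:,:,0]>172)&(im[:,:,1]<60)
cs,_=cv2.findContours(sub.astype(np.uint8),cv2.RETR_EXTERNAL,cv2.CHAIN_APPROX_NONE)
c=[k for k in cs if 300<k[:,0,0].mean()<340]; c=max(c,key=cv2.contourArea); print(cv2.fitEllipse(c),cv2.boundingRect(c))
x,y,w,hh=cv2.boundingRect(c)
for z in (.005,.0114,.017):
    P=np.array([T(onz(C,q[0],p[2]+z)) for q in c]); a,b=P.min(0),P.max(0); print('knob top',z,((a+b)/2*1e3).round(1),((b-a)*1e3).round(1))
# hole in blue
blue=cv2.inRange(h,(100,120,40),(125,255,255)); q=(blue[185:222,300:340]==0).astype(np.uint8); n,l,s,cc=cv2.connectedComponentsWithStats(q,connectivity=4)
for i in range(1,n): 
    if 40<s[i,4]<600: u=cc[i]+[300,185]; print('hole',s[i],u,(T(onz(C,u,.049))*1e3).round(1),(T(onz(C,u,.053))*1e3).round(1))
xs=np.where(blue[190,250:390])[0]+250; print('lug cols',xs.min(),xs.max())
ys=np.where(blue[150:230,300])[0]+150; print('lug rows',ys.min(),ys.max(),[(T(onz(C,(300,v),.049))*1e3).round(1)[0] for v in (ys.min()-.5,ys.max()+.5)], [(T(onz(C,(v,190),.049))*1e3).round(1)[1] for v in (xs.min()-.5,xs.max()+.5)])
# shaft cols
for yy in (224,226,228,230,232,236): print(yy,im[yy,308:332,2].tolist())
E
```

```text
Traceback (most recent call last):
ValueError: max() iterable argument is empty
```

```bash
python3 - <<'E'
from h import *
im=cv2.imread('pics/w8.png')[:,:,::-1].copy(); C=cam('wrist'); o=env.observe(); p=np.array(o['position']);R=np.array(o['tool_rot'])
T=lambda P:(R.T@(np.array(P)-p))
print('col',[(v,im[v,319].tolist()) for v in range(258,302,4)])
h=cv2.cvtColor(im,cv2.COLOR_RGB2HSV)
t=(int(im[280,319,0])+int(im[255,319,0]))/2
sub=((im[:,:,0]>t)&(im[:,:,1]<70)).astype(np.uint8); sub[:,:295]=0; sub[:,345:]=0
c=max(cv2.findContours(sub,cv2.RETR_EXTERNAL,cv2.CHAIN_APPROX_NONE)[0],key=cv2.contourArea); print(t,cv2.boundingRect(c))
for z in (.0,.006,.0114,.017):
    P=np.array([T(onz(C,q[0],p[2]+z)) for q in c]); a,b=P.min(0),P.max(0); print('knob top',z,((a+b)/2*1e3).round(1),((b-a)*1e3).round(1))
blue=cv2.inRange(h,(100,120,40),(125,255,255)); q=(blue[185:222,300:340]==0).astype(np.uint8); n,l,s,cc=cv2.connectedComponentsWithStats(q,connectivity=4)
for i in range(1,n): 
    if 40<s[i,4]<600: u=cc[i]+[300,185]; print('hole',s[i],u,(T(onz(C,u,.049))*1e3).round(1),(T(onz(C,u,.053))*1e3).round(1))
xs=np.where(blue[190,250:390])[0]+250; ys=np.where(blue[150:230,300])[0]+150
print('lug',xs.min(),xs.max(),ys.min(),ys.max(),[(T(onz(C,(300,v),.049))*1e3).round(1)[0] for v in (ys.min()-.5,ys.max()+.5)], [(T(onz(C,(v,190),.049))*1e3).round(1)[1] for v in (xs.min()-.5,xs.max()+.5)])
for yy in (222,226,230,234): print(yy,im[yy,308:332,2].tolist())
E
```

```text
col [(258, [111, 16, 13]), (262, [111, 17, 9]), (266, [145, 21, 18]), (270, [162, 23, 17]), (274, [165, 23, 16]), (278, [161, 7, 7]), (282, [165, 29, 22]), (286, [164, 25, 21]), (290, [163, 18, 13]), (294, [163, 19, 16]), (298, [156, 64, 44])]
138.0 (304, 266, 30, 33)
knob top 0.0 [-6.9 -0.4  0. ] [17.1 14.   0. ]
knob top 0.006 [-3.4 -0.4 -6. ] [16.3 13.3  0. ]
knob top 0.0114 [ -0.2  -0.3 -11.4] [15.5 12.7  0. ]
knob top 0.017 [  3.1  -0.3 -17. ] [14.8 12.1  0. ]
hole [ 12  10  16  14 173] [319.68208092 201.65317919] [  2.2   0.4 114.4] [  3.3   0.4 110.4]
lug 285 354 177 222 [np.float64(23.7), np.float64(-16.4)] [np.float64(-29.0), np.float64(29.5)]
222 [142, 142, 142, 144, 146, 140, 140, 145, 141, 138, 136, 135, 137, 138, 138, 137, 138, 139, 135, 135, 136, 136, 136, 137]
226 [89, 83, 89, 86, 86, 89, 95, 106, 106, 108, 108, 107, 105, 103, 94, 87, 83, 80, 79, 78, 83, 76, 81, 79]
230 [85, 84, 88, 85, 88, 90, 101, 106, 110, 107, 109, 106, 109, 105, 98, 95, 87, 81, 83, 79, 79, 78, 81, 80]
234 [103, 112, 118, 125, 130, 135, 135, 137, 141, 139, 140, 141, 140, 137, 138, 139, 137, 134, 127, 121, 109, 99, 93, 87]
```

The pin is centred in the hand. The hole is offset by about +0.7 mm in each tool axis. I'll trim and lower with force checks.

Request:
jog_arm(hand=[0.005,0.005,0.005,0.005,0.005], travel=[[0.0004,0.0009,-0.02],[0,0,-0.02],[0,0,-0.01],[0,0,0],[0,0,0]], yaw=[0,0,0,0,0])

```text
time_s: 19.3
position: [0.5794, -0.0168, 0.114]
tool_rot: [[-0.206, 0.978, 0.001], [0.978, 0.206, -0.0], [-0.001, 0.001, -1.0]]
ft_force: [0.4, 0.4, -0.7]
grip_width: 0.0137
gripper_force: 78.4
```

Request:
jog_arm(hand=[0.005,0.005,0.005,0.005,0.005], travel=[[0,0,-0.003],[0,0,-0.003],[0,0,-0.003],[0,0,0],[0,0,0]], yaw=[0,0,0,0,0])

```text
time_s: 19.92
position: [0.5791, -0.0167, 0.1043]
tool_rot: [[-0.206, 0.978, -0.0], [0.978, 0.206, 0.0], [0.0, -0.0, -1.0]]
ft_force: [0.5, -0.0, -0.2]
grip_width: 0.0138
gripper_force: 78.4
```

The tip is 5 mm inside the lid hole with no force.

Request:
jog_arm(hand=[0.005,0.005,0.005,0.005,0.005], travel=[[0,0,-0.004],[0,0,-0.004],[0,0,-0.003],[0,0,0],[0,0,0]], yaw=[0,0,0,0,0])

```text
time_s: 20.55
position: [0.5791, -0.0167, 0.0933]
tool_rot: [[-0.206, 0.978, 0.0], [0.978, 0.206, -0.0], [-0.0, 0.0, -1.0]]
ft_force: [-0.9, -0.1, 0.4]
grip_width: 0.0139
gripper_force: 78.4
```

Request:
jog_arm(hand=[0.005,0.005,0.005,0.005,0.005], travel=[[0,0,-0.002],[0,0,-0.002],[0,0,-0.002],[0,0,0],[0,0,0]], yaw=[0,0,0,0,0])

```text
time_s: 21.18
position: [0.5791, -0.0167, 0.0873]
tool_rot: [[-0.206, 0.978, 0.0], [0.978, 0.206, -0.0], [-0.0, 0.0, -1.0]]
ft_force: [-0.3, -0.1, -0.2]
grip_width: 0.0139
gripper_force: 78.4
```

It has entered the bore freely. Next the collar goes to the lug.

Request:
jog_arm(hand=[0.005,0.005,0.005,0.005,0.005], travel=[[0,0,-0.004],[0,0,-0.004],[0,0,-0.003],[0,0,-0.002],[0,0,0]], yaw=[0,0,0,0,0])

```text
time_s: 21.8
position: [0.5791, -0.0168, 0.0743]
tool_rot: [[-0.207, 0.978, -0.0], [0.978, 0.207, -0.0], [-0.0, -0.0, -1.0]]
ft_force: [-1.1, 0.1, 3.0]
grip_width: 0.0134
gripper_force: 78.8
```

Request:
jog_arm(hand=[0.005,0.005,0.005,0.005,0.005], travel=[[0,0,-0.002],[0,0,-0.002],[0,0,-0.001],[0,0,0],[0,0,0]], yaw=[0,0,0,0,0])

```text
time_s: 22.42
position: [0.5792, -0.0171, 0.0696]
tool_rot: [[-0.206, 0.978, 0.001], [0.978, 0.206, -0.001], [-0.001, 0.001, -1.0]]
ft_force: [-1.7, -3.0, 5.9]
grip_width: 0.0136
gripper_force: 79.2
```

Request:
jog_arm(hand=[0.005,0.005,0.005,0.005,0.005], travel=[[0,0,-0.001],[0,0,-0.001],[0,0,0],[0,0,0],[0,0,0]], yaw=[0,0,0,0,0])

```text
time_s: 23.05
position: [0.5793, -0.0172, 0.0685]
tool_rot: [[-0.207, 0.978, 0.001], [0.978, 0.207, -0.001], [-0.001, 0.001, -1.0]]
ft_force: [-5.2, -3.0, 13.3]
grip_width: 0.0133
gripper_force: 80.1
```

Request:
jog_arm(hand=[0.005,0.005,0.005,0.005,0.005], travel=[[0,0,-0.0005],[0,0,-0.0005],[0,0,0],[0,0,0],[0,0,0]], yaw=[0,0,0,0,0])

```text
time_s: 23.68
position: [0.5794, -0.0172, 0.0684]
tool_rot: [[-0.207, 0.978, 0.002], [0.978, 0.207, -0.001], [-0.002, 0.002, -1.0]]
ft_force: [-6.9, -2.6, 19.7]
grip_width: 0.0137
gripper_force: 80.9
```

The force rises steeply to 20 N with no further travel at 68.4 mm (expected home 68.6), so the jig is hard shut with the pin held. I'm handing in.

```bash
python3 -c "
from h import *
o=env.observe();print(o['position'],o['ft_force'],o['gripper_force']);print(env.close_job())"
```

```text
[ 0.57938136 -0.0171856   0.06836356] [-6.8539284  -2.59567436 19.68575885] 80.90084195137024
the job is handed in; nothing more can be done
None
```

I handed in the job at about 24 s: the orange relay is in the socket, the lid is shut over it, and the pin is home and still held down with about 20 N. Force and height readings support this; the verdict was not reported back.

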